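Hold a tube pump's pressure arm open against its stop

ROBOT

A 6-joint arm with a two-finger parallel gripper is mounted at the origin on the work surface. World frame = base frame: x ahead of the robot, y to its left, z up, the work surface at z = 0. Lengths are in mm, angles in degrees, forces in N, time in s.
With the tool pointing down it reaches from about 300 to 850 mm from the base axis. Payload 4.2 kg.
Tool frame: the origin (TCP) lies at the very end of the fingers, on their centre line; the grasp point (between the pads) lies 19 mm behind it (env.tcp_to_grasp is the distance from the TCP to the grasp point, in mm); z points along the fingers, y is the line along which they close (so a half turn about z gives the same grasp; the last joint's range is limited). The gripper opens to 91 mm and grips with 3 to 60 N. Pads are 32 mm wide; open, the fingers measure 118 mm over their backs; the gripper's body (76 mm by 178 mm) begins 60 mm behind the grasp point.
Start: joints at [65.088, 18.312, 89.639, -0, 72.044, -1.146], TCP at [231.734, 526.256, 187.876] pointing down, gripper open.
Joint ranges: [-177.97, 177.97], [-48.28, 115.42], [12.27, 149.76], [-77.06, 257.06], [2.81, 150.46], [-146.56, 146.56]. Speed limits (degrees/s): [147.25, 147.25, 180, 180, 180, 180].

INTERFACE

Orientations are given as [roll, pitch, yaw] about the fixed x, y, z axes, in that order (R = Rz(yaw) Ry(pitch) Rx(roll)).
In Python, from workcell import env gives the robot as it stands.
- The arm moves only by the tool move_arm, never from a script. Its argument "plan" is a list of rows, each a list of 3 entries, a list of its own where there are three numbers: the shift along the world's x, y, z in cm, then the turn about the world's z in degrees, then the closure, from 0 (fully open) to 1 (shut). In form: [[[x, y, z], turn, claw], ...]. A call has 1 to 5 rows; each row shifts and turns the commanded pose from where the row before left it; what a row does not reach is not made up. A row lasts 1/10 s, in which the tool goes at most 50 mm and 8.59 degrees, less where a joint would pass 70% of its speed; a pose out of reach is approached as far as the arm can. A call is refused whole if a number of a shift passes 5 or a number of a turn 8.59, either way. A call with a gripper value outside its range is refused whole. The fingers move at their own pace and stop on an object; "squeeze" is the grip in N (left out, the last holds). Time passes only in rows, so rows that do not move let the fingers close. It gives the time, the measured TCP pose, the force, the opening and the grip force at its end, in the units of the state.
- env.state(): the state, without advancing time (a new reading comes with each control period).
- env.grab_frame(name): name is "scene" or "side" or "wrist"; returns a dict with "frame" (480x640x3 uint8, red, green, blue), "z_map" (480x640 float32, mm along the optical axis (not along the pixel's ray), 0 where there is no reading), "fovy" (degrees; the focal length in pixels is half the picture's height over the tangent of half this angle, whatever the lens; pixels are square), "cx", "cy" (the principal point, pixels), "position" and "orientation" of the camera in the world. Camera axes: x right, y down, z forward; pixel columns grow to the right and rows downward; lengths in mm; the calibration is good to about 2 mm. A picture is of the moment at which its call begins.
- env.job_done(): hands the job in; it is judged then, once.
Trained networks look in a picture, given as the dict that the camera call returned (one of the last four; its "shot" number tells which), for a name from the list of things; names that differ only in an ending like _2 or _b are one class to them, and where a whole thing is asked for, a point or a joint stands for the part that bears it (a point fixed in the world has none). Each returns a list of dicts, best first, with "score" (0 to 1); they miss things now and then, are a little off and sometimes report something else, mostly with a low value. They report only what shows in the picture. A call takes as long as a camera call.
- env.search_frame(picture, label): "point" ([column, row] in pixels, amid what is visible of it).
- env.landmark_of(picture, label): "point" ([column, row] in pixels: a listed point, or the origin of a listed thing).
The state is a dict: "time_s": time; "qpos": joint angles; "qvel": joint speeds; "effort": joint torques, N m; "ee_pos": TCP position; "ee_rot": TCP orientation; "force": force on the tool from outside, world axes, zero at the start; "torque": the same for the moment, N m; "gripper_width": finger opening in mm; "gripper_force": force on a finger pad.
Only numpy, scipy, OpenCV 4.12 (cv2) and the standard library are available. Lean on these libraries where they do the work, as an engineer would, in place of code of your own. Each camera call takes 0.05 s, during which the arm holds its last target. There are 200 camera calls.

TASK

I want to lay a new hose into the tube pump. Take the upright finger post at the end of its sprung pressure arm, swing the arm smoothly away from the rotor until you feel it come up against the rubber stop stud, and keep it pressed there, firmly but without forcing it: finish while still holding it open. Never let the arm snap back, and do not disturb the bottle, the beaker or the jar.

Things in the scene. Friction and masses are not known exactly. Their poses are not given: they have to be found in the camera images.
- pump: Tube pump, fixed on the bench: white housing spanning x -110 to +110 and y -150 to +90 mm of its origin, which lies on the bench; grey deck on top, 80 mm up; z up. Its aluminium rotor (68 mm across, top at 114 mm) stands at x 0, y +12 mm. The control panel faces -x. Nothing on the pump but the finger post rises above 124 mm, so fingertips above that move freely.
- press_arm: Sprung pressure arm: flat aluminium bar 16 mm wide, 12 mm thick, 9 to 21 mm above the deck, running 137 mm from the pivot along its own -x. Origin on the vertical pivot, at x +70, y -50, z 88 mm of the pump. At rest its axes are the pump's; it opens anticlockwise seen from above (yaw grows), the tip going to the pump's -y side, and meets the stop 0.6 to 1.1 rad on.
- finger_post (a point): Grip point on the axis of the black round finger post, 16 mm across, upright on the arm 125 mm from the pivot. The post is bare from 105 to 155 mm above the bench; this point is at 143 mm. A spring pulls the arm back to the rotor, with no latch: holding the post takes 4 N at first and about 1 N more per 0.25 rad opened.
- stop_stud: The stop: upright stud in a black rubber sleeve, 18 mm across, top 111 mm above the bench, clamped anywhere along a slot in the deck (along the pump's x, at y -125 mm). Origin on its axis at deck height (80 mm). The arm's side bears on it 75 to 105 mm from the pivot, the bar's middle line 17 mm from the stud's axis. The rubber gives about 1 mm for each 5 N.
- bottle: Clear glass bottle, 66 mm across, 150 mm tall, standing beside the pump; origin at the centre of its underside. Leave alone.
- beaker: Clear beaker, 68 mm across, 75 mm tall, standing beside the pump; origin at the centre of its underside. Leave alone.
- jar: Small amber jar, 48 mm across, 55 mm tall, standing behind the pump; origin at the centre of its underside. Leave alone.

How it is judged (in metres and radians):
On the way, in this order (a step that is already met when the one before it is completed fails the run):
1. the arm is swung off the rotor: its finger post has come at least 30 mm towards the pump's -y side, moved by the fingers (y of finger_post in the frame of pump below -0.08 m and contact force between the fingers and press_arm above 1 N), for 0.1 s.
2. the arm bears on the stop stud (contact force between press_arm and stop_stud above 1 N), for 0.2 s.
At the end, for the whole second after the job is handed in: The arm is held by the fingers, at rest (below 0.1 rad/s), pressed against the stop stud with 2 to 30 N, the fingers bearing on it with more than 2 N; bottle, beaker and jar stand upright (within 0.2 rad) (contact force between press_arm and stop_stud between 2 and 30 N and contact force between the fingers and press_arm above 2 N and angular speed of press_arm below 0.1 rad/s and angle between each of bottle, beaker, jar's own z axis and vertical below 0.2 rad); the arm keeps its last pose, push and grip.
It fails at once if the arm snaps back or is slung round (faster than 3 rad/s) (angular speed of press_arm above 3 rad/s).
It fails at once if the arm is forced against the stop with more than 40 N (contact force between press_arm and stop_stud above 40 N).
It fails at once if the bottle, the beaker or the jar is moved more than 20 mm (distance of any of bottle, beaker, jar from where it was at the start of the episode above 0.02 m).
It also fails if it takes over 40 s, if anything falls off the work surface, if the arm or the gripper's body presses on something with over 40 N, if the wrist force passes 120 N, or if a joint passes its speed limit or range.

## Working session

There is one attempt and no reset: what is moved stays moved. The work goes in short steps, Python scripts to look and compute and a tool call to move; the robot and the scene stay as the last step left them, time stands still between calls to the robot, and variables do not carry over. Pictures are saved under pics/ and viewed, at most 10 in all, crops included, and the job is handed in when it is done.

Besides the shell and the picture viewer there is one more tool, called by a JSON object that holds its "name" and its "arguments". move_arm: Moves the arm, as the interface text tells. Its arguments: {"type":"object","properties":{"plan":{"type":"array","items":{"type":"array"}},"squeeze":{"type":"number"}},"required":["plan"]}

```bash
mkdir -p pics
cat > h.py <<'E'
import numpy as np, cv2
from workcell import env
from scipy.spatial.transform import Rotation as R
def rot(o):
    o=np.array(o,float)
    return o if o.shape==(3,3) else R.from_euler('xyz',o,degrees=True).as_matrix()
def ray(p,uv):
    f=p['frame'].shape[0]/2/np.tan(np.radians(p['fovy'])/2)
    d=np.array([(uv[0]-p['cx'])/f,(uv[1]-p['cy'])/f,1.0])
    return np.array(p['position'],float), rot(p['orientation'])@d
def depthpt(p,uv):
    o,d=ray(p,uv); z=p['z_map'][int(round(uv[1])),int(round(uv[0]))]
    return o+d*z
def atz(p,uv,z):
    o,d=ray(p,uv); return o+d*(z-o[2])/d[2]
def tri(rs):
    A=np.zeros((3,3));b=np.zeros(3)
    for o,d in rs:
        d=d/np.linalg.norm(d);M=np.eye(3)-np.outer(d,d);A+=M;b+=M@o
    return np.linalg.solve(A,b)
def save(p,n): cv2.imwrite('pics/'+n,p['frame'][:,:,::-1])
E
python3 - <<'E'
from h import *
np.set_printoptions(precision=1,suppress=True)
for c in ['scene','side','wrist']:
    p=env.grab_frame(c); save(p,c+'0.png')
    print(c,p['position'],p['orientation'],p['fovy'])
    for l in ['pump','press_arm','finger_post','stop_stud','bottle','beaker','jar']:
        for k,fn in (('L',env.landmark_of),('S',env.search_frame)):
            for r in fn(p,l)[:2]: print(l,k,round(r['score'],2),np.array(r['point']),depthpt(p,r['point']))
s=env.state();print(s['time_s'],s['ee_pos'],s['ee_rot'],s['force'],s['gripper_width'])
E
```

```text
scene [1143.6 -293.4  754. ] [-134.1    0.5   57. ] 49.30126934992199
pump L 0.76 [283.1 289.2] [645.8 -41.9 116.1]
pump L 0.71 [177.2 361.7] [ 629.7 -230.9   46.3]
pump S 0.2 [263.9 269.2] [575.  -39.7  98.9]
press_arm L 0.59 [277.4 295.7] [645.4 -52.9 106.7]
press_arm L 0.45 [359.9 269.2] [622.7 133.   39.6]
press_arm S 0.56 [263.2 269.5] [576.4 -41.7 100.6]
finger_post L 0.79 [240.  232.8] [517.2 -50.4 144.9]
finger_post S 0.77 [263.2 270.7] [578.9 -43.  100.5]
stop_stud L 0.6 [227.2 300.8] [ 601.9 -122.8   96.6]
stop_stud S 0.58 [225.2 296. ] [ 598.2 -123.3  105.3]
bottle L 0.92 [361.2 271.1] [624.6 134.9  35. ]
bottle S 0.89 [362.8 246.4] [622.8 136.   97.7]
beaker L 0.95 [180.7 360.9] [ 627.2 -225.1   40.6]
beaker S 0.74 [174.6 347. ] [ 573.  -220.1    9.6]
jar L 0.8 [298.9 377.6] [758.7 -84.3  44. ]
jar S 0.67 [299.1 368.2] [750.4 -78.4  54.4]
jar S 0.22 [227.6 296.8] [ 601.  -120.5  104.3]
side [397.9 477.  633. ] [-137.4   -0.  -156.7] 54.172856861956085
pump L 0.95 [344.4 269.6] [549.4  59.2  80. ]
pump S 0.56 [352.1 247.4] [545.6  40.4 112.7]
press_arm L 0.83 [319.5 206. ] [630.8 -32.3 101.5]
press_arm S 0.82 [359.2 209.5] [568.  -50.3 101.6]
finger_post L 0.96 [397.8 200.7] [506.6 -46.8 146.7]
finger_post S 0.74 [360.2 212.3] [564.6 -45.9 100.5]
stop_stud L 0.53 [358.5 189.3] [ 592.1 -112.9   86. ]
stop_stud S 0.66 [352.4 211. ] [574.9 -36.7 107.7]
stop_stud S 0.63 [359.1 183.8] [ 592.1 -114.1   97.7]
bottle L 0.57 [283.1 334.4] [588.8 187.5  64.4]
bottle S 0.6 [280.7 314.5] [592.4 181.6 103.5]
beaker L 0.73 [370.5 185.8] [ 578.3 -137.8   79. ]
beaker S 0.74 [376.2 164.5] [ 602.9 -248.7   38.2]
jar L 0.87 [277. 218.] [728.7 -55.   14.1]
jar S 0.72 [280.2 315.5] [592.8 182.5 102.1]
jar S 0.68 [275.9 205.8] [729.6 -57.3  43.1]
wrist [161.1 557.9 384.5] [164.1   0.   66.3] 66.75426718710884
2.25 [231.7 526.2 187.9] [180.   -0.  156.2] [0.5 0.5 0.4] 91.59442362603917
```

View pics/scene0.png

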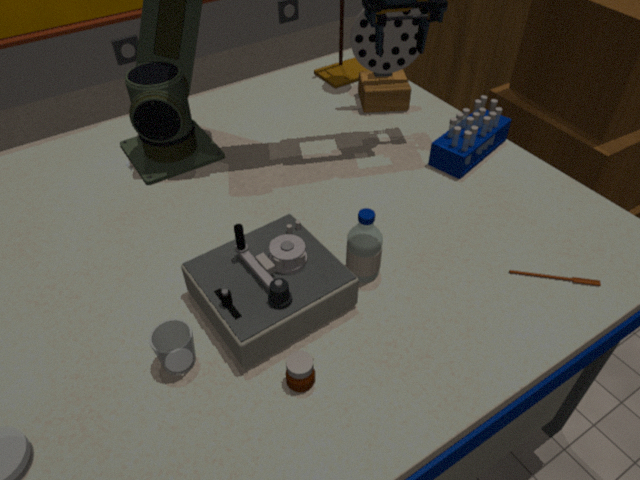

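View pics/side0.png

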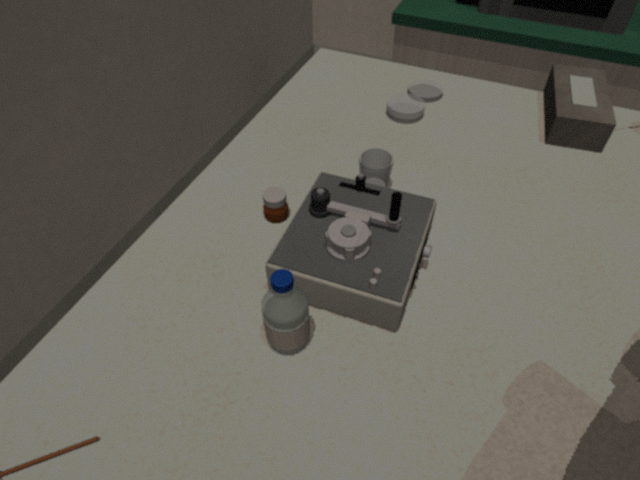

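The scene picture shows the post's top near (240,232), the pivot knob at (279,290) and the stud at (226,298). In the side picture they are at (397,203), (320,200) and (360,184). Next I fit the deck outline from depth and triangulate the points.

Run:
```python
from h import *
np.set_printoptions(precision=1,suppress=True)
P={c:env.grab_frame(c) for c in ['scene','side']}
def cloud(p):
    f=240/np.tan(np.radians(p['fovy'])/2); v,u=np.mgrid[:480,:640]; z=p['z_map']
    d=np.stack([(u-p['cx'])/f*z,(v-p['cy'])/f*z,z],-1)
    return d@rot(p['orientation']).T+np.array(p['position'])
for c,p in P.items():
    w=cloud(p); reg=(p['z_map']>0)&(w[...,0]>380)&(w[...,0]<800)&(w[...,1]>-260)&(w[...,1]<160)
    m=reg&(abs(w[...,2]-80)<4)
    n,l,st,_=cv2.connectedComponentsWithStats(m.astype(np.uint8)); k=1+np.argmax(st[1:,4])
    q=w[l==k]; print(c,'deck z',np.median(q[:,2]),len(q),'rect',cv2.minAreaRect(q[:,:2].astype(np.float32)))
    m=reg&(w[...,2]>126)&(w[...,2]<160)&(w[...,1]<40)&(w[...,0]<600)
    q=w[m]; print(' post',len(q),q.mean(0),q.min(0),q.max(0))
    m=reg&(w[...,2]>103)&(w[...,2]<116); 
    n,l,st,_=cv2.connectedComponentsWithStats(m.astype(np.uint8))
    for k in range(1,n):
        if st[k,4]>8: q=w[l==k]; print('  blob',st[k,4],q.mean(0),q.min(0),q.max(0))
for l in ['pump','press_arm','finger_post','stop_stud','jar','bottle','beaker']:
    rs=[]
    for p in P.values():
        r=env.landmark_of(p,l)
        if r: rs.append(ray(p,r[0]['point']))
    if len(rs)==2: 
        t=tri(rs); print(l,t,[np.linalg.norm(np.cross(t-o,d/np.linalg.norm(d))) for o,d in rs])
```

```text
scene deck z 79.60929142898425 9160 rect ((566.524169921875, -28.23615264892578), (218.2472381591797, 237.37791442871094), 2.809605836868286)
 post 153 [514.8 -51.4 144.2] [505.  -58.  126.5] [520.4 -42.6 157.7]
  blob 219 [610.6 142.9 109.2] [580.5 130.3 103. ] [630.  159.9 115.9]
  blob 711 [567.   12.3 113. ] [530.2 -18.  103.2] [596.4  46.3 116. ]
  blob 83 [515.7 -52.3 107.3] [499.6 -61.9 103.2] [523.3 -38.7 115.6]
  blob 187 [566.6 -32.6 106.3] [545.1 -41.4 103.2] [586.  -22.9 109.6]
  blob 105 [646.5 -49.4 109.4] [632.  -60.6 103. ] [653.3 -32.5 115.9]
  blob 80 [ 596.  -121.7  107.2] [ 585.3 -129.6  103.1] [ 602.9 -113.3  113. ]
side deck z 79.3415064029644 10360 rect ((564.4654541015625, -27.00255584716797), (216.5269317626953, 237.60946655273438), 2.7747020721435547)
 post 188 [510.2 -46.1 144.6] [503.2 -58.9 126.3] [518.7 -41.  156.5]
  blob 64 [ 593.7 -119.6  106.7] [ 586.3 -128.1  103.1] [ 602.4 -111.9  112. ]
  blob 118 [630.7 -34.1 110.2] [620.  -50.7 103. ] [650.1 -27.3 116. ]
  blob 1187 [562.    9.9 111.7] [530.6 -41.8 103.1] [595.1  47.3 116. ]
  blob 108 [509.9 -45.3 107. ] [500.  -58.8 103. ] [522.6 -37.5 115.6]
  blob 112 [582.5 149.2 109. ] [575.  131.7 103.1] [597.4 159.9 115.9]
  blob 12 [624.  156.5 107.5] [620.4 150.5 103.2] [627.1 159.9 113. ]
pump [566.1   6.7   4.9] [np.float64(1.1858839870888587), np.float64(1.1858839870888185)]
press_arm [633.8 -34.1  99.1] [np.float64(0.7681770032066881), np.float64(0.7681770032067468)]
finger_post [507.  -50.4 135.8] [np.float64(0.7810699887939024), np.float64(0.7810699887940327)]
stop_stud [ 590.8 -118.1   80. ] [np.float64(0.7369856767704448), np.float64(0.7369856767703924)]
jar [734.6 -76.4   4.6] [np.float64(1.0661643278015291), np.float64(1.0661643278014876)]
beaker [ 601.3 -223.3    1.5] [np.float64(3.5424324039018447), np.float64(3.5424324039020583)]
```

Run:
```python
from h import *
np.set_printoptions(precision=0,suppress=True)
p=env.grab_frame('scene')
for n,uv in dict(disc=(372,50),box=(385,95),rack=(470,140),racktop=(492,103),bottlecap=(366,214),finger=(420,40),base=(345,75)).items(): print(n,depthpt(p,uv))
s=env.state(); print(s['ee_pos'],s['ee_rot'],s['time_s'],s['gripper_force'])
```

```text
disc [ 84. 563. 157.]
box [148. 567.  54.]
rack [460. 568.  78.]
racktop [402. 692. 108.]
bottlecap [603. 154. 152.]
finger [256. 565. 243.]
base [-72. 590.  16.]
[232. 526. 188.] [180.  -0. 156.] 3.1 0.0
```

{"name": "move_arm", "arguments": {"plan": [[[1.4,-2.88,0.2],-7.67,0],[[1.4,-2.88,0.2],-7.67,0],[[1.4,-2.88,0.2],-7.67,0],[[1.4,-2.88,0.2],-7.67,0],[[1.4,-2.88,0.2],-7.67,0]], "squeeze": 30}}

```text
time_s: 3.6
ee_pos: [302.1, 381.1, 198.0]
ee_rot: [180.0, -0.0, 117.6]
force: [-0.2, -0.0, -0.1]
gripper_width: 91.3
gripper_force: 0.0
```

{"name": "move_arm", "arguments": {"plan": [[[1.4,-2.88,0],-7.67,0],[[1.4,-2.88,0],-7.67,0],[[1.4,-2.88,0],-7.67,0],[[1.4,-2.88,0],-7.67,0],[[1.4,-2.88,0],-7.67,0]]}}

```text
time_s: 4.1
ee_pos: [372.1, 237.1, 198.1]
ee_rot: [180.0, -0.0, 79.2]
force: [0.5, -0.0, -0.2]
gripper_width: 91.1
gripper_force: 0.0
```

{"name": "move_arm", "arguments": {"plan": [[[1.4,-2.88,0],-7.67,0],[[1.4,-2.88,0],-7.67,0],[[1.4,-2.88,0],-7.67,0],[[1.4,-2.88,0],-7.67,0],[[1.4,-2.88,0],-7.67,0]]}}

```text
time_s: 4.6
ee_pos: [442.2, 93.0, 198.1]
ee_rot: [180.0, -0.0, 40.9]
force: [0.1, 1.2, -0.6]
gripper_width: 91.4
gripper_force: 0.0
```

{"name": "move_arm", "arguments": {"plan": [[[1.4,-2.88,0],-7.67,0],[[1.4,-2.88,0],-7.67,0],[[1.4,-2.88,0],-7.67,0],[[1.4,-2.88,0],-7.67,0],[[0,0,0],0,0]]}}

```text
time_s: 5.1
ee_pos: [499.3, -23.8, 197.8]
ee_rot: [179.9, -0.1, 10.2]
force: [0.3, 0.8, -0.1]
gripper_width: 91.5
gripper_force: 0.0
```

Run:
```python
from h import *
np.set_printoptions(precision=1,suppress=True)
p=env.grab_frame('wrist'); save(p,'w1.png'); print(p['position'])
for l in ['finger_post','stop_stud','press_arm']:
    for r in env.landmark_of(p,l)[:2]: print(l,round(r['score'],2),np.array(r['point']),depthpt(p,r['point']),atz(p,r['point'],{'finger_post':143,'stop_stud':80,'press_arm':88}[l]))
```

```text
[576.6  -9.5 394.5]
finger_post 0.79 [366.6 237.9] [515.5 -51.  155.8] [512.2 -53.2 143. ]
```

View pics/w1.png

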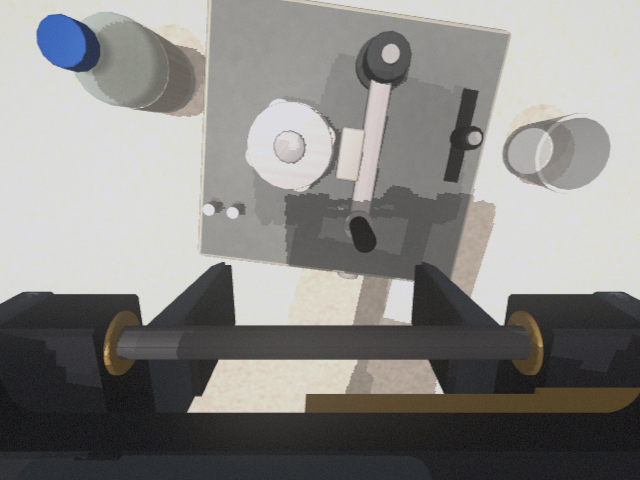

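The wrist picture shows the finger post at about (363,234), the stud head at (473,138) and the pivot knob at (391,54). This agrees with the post being at about (512, -51).

{"name": "move_arm", "arguments": {"plan": [[[1.0,-1.8,0],-7.4,0],[[0.4,-1.0,0],0,0],[[0,0,0],0,0],[[0,0,0],0,0]]}}

```text
time_s: 5.7
ee_pos: [511.3, -48.3, 197.8]
ee_rot: [-180.0, 0.0, 3.2]
force: [-1.1, 0.2, 0.2]
gripper_width: 90.9
gripper_force: 0.0
```

{"name": "move_arm", "arguments": {"plan": [[[0.05,-0.2,-2.0],0,0],[[0,0,-2.0],0,0],[[0,0,-2.0],0,0],[[0,0,-1.2],0,0],[[0,0,0],0,0]]}}

```text
time_s: 6.2
ee_pos: [510.8, -50.3, 124.4]
ee_rot: [-180.0, 0.2, 3.2]
force: [-0.3, -0.1, -0.1]
gripper_width: 91.4
gripper_force: 0.0
```

Run:
```python
from h import *
np.set_printoptions(precision=1,suppress=True)
for c in ['wrist','side']:
    p=env.grab_frame(c)
    for l in ['finger_post','stop_stud','press_arm']:
        for r in env.landmark_of(p,l)[:1]: print(c,l,round(r['score'],2),np.array(r['point']),depthpt(p,r['point']),atz(p,r['point'],{'finger_post':143,'stop_stud':80,'press_arm':88}[l]))
    if c=='wrist': save(p,'w2.png')
s=env.state();print(s['ee_pos'],s['force'])
```

```text
wrist finger_post 0.71 [325.1 287.2] [517.7 -50.8 155.9] [512.  -51.2 143. ]
wrist stop_stud 0.73 [443.2 132.2] [ 594.3 -113.5  105.9] [ 594.8 -121.7   80. ]
wrist press_arm 0.58 [330.6  50.9] [629.9 -47.3 118.3] [635.8 -47.5  88. ]
side stop_stud 0.59 [361.7 189.1] [ 587.  -115.    86.6] [ 589.2 -122.1   80. ]
side press_arm 0.97 [318.2 208.6] [632.6 -30.8  96.2] [636.2 -38.6  88. ]
[512.6 -51.  126.5] [ 0.8  0.3 -0.2]
```

View pics/w2.png

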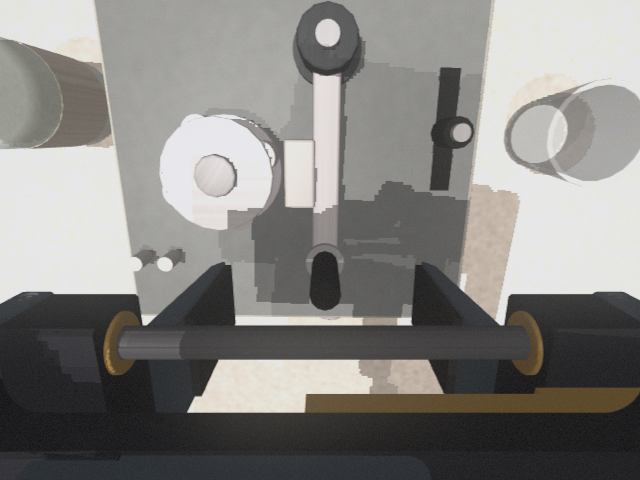

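The post, at about (325,285), sits centred between the fingers, so I close on it.

{"name": "move_arm", "arguments": {"plan": [[[0,0,0],0,0.6],[[0,0,0],0,0.8],[[0,0,0],0,1],[[0,0,0],0,1],[[0,0,0],0,1]], "squeeze": 30}}

```text
time_s: 7.1
ee_pos: [512.2, -51.0, 125.8]
ee_rot: [180.0, 0.0, 3.1]
force: [0.1, 0.5, -0.3]
gripper_width: 54.1
gripper_force: 0.0
```

{"name": "move_arm", "arguments": {"plan": [[[0,0,0],0,1],[[0,0,0],0,1],[[0,0,0],0,1],[[0,0,0],0,1]]}}

```text
time_s: 7.5
ee_pos: [512.2, -50.9, 125.9]
ee_rot: [180.0, -0.0, 3.1]
force: [-0.2, 0.5, -0.3]
gripper_width: 22.3
gripper_force: 0.0
```

{"name": "move_arm", "arguments": {"plan": [[[0,0,0],0,1],[[0,0,0],0,1],[[0,0,0],0,1],[[0,0,0],0,1]]}}

```text
time_s: 7.9
ee_pos: [512.2, -51.1, 125.9]
ee_rot: [180.0, -0.0, 3.1]
force: [-0.1, -1.0, 0.7]
gripper_width: 13.4
gripper_force: 30.0
```

Run:
```python
import numpy as np
px,py=636.4,-44.3;r=125;a0=np.radians(2.8)
# arc waypoints every 4.3 deg (0.075 rad)
prev=None
for i in range(14):
    a=a0+0.075*i; x,y=px-r*np.cos(a),py-r*np.sin(a)
    if prev: print(i,round(0.075*i,3),np.round([x,y],1),np.round([(x-prev[0])/10,(y-prev[1])/10],2))
    prev=(x,y)
```

```text
1 0.075 [512.4 -59.7] [ 0.08 -0.93]
2 0.15 [513.9 -69. ] [ 0.15 -0.93]
3 0.225 [516.1 -78.1] [ 0.22 -0.91]
4 0.3 [518.9 -87. ] [ 0.29 -0.89]
5 0.375 [522.5 -95.7] [ 0.35 -0.87]
6 0.45 [ 526.6 -104.1] [ 0.42 -0.84]
7 0.525 [ 531.4 -112.2] [ 0.48 -0.81]
8 0.6 [ 536.8 -119.8] [ 0.54 -0.77]
9 0.675 [ 542.7 -127.1] [ 0.59 -0.73]
10 0.75 [ 549.2 -133.9] [ 0.65 -0.68]
11 0.825 [ 556.2 -140.2] [ 0.7  -0.63]
12 0.9 [ 563.6 -145.9] [ 0.74 -0.57]
13 0.975 [ 571.4 -151.1] [ 0.78 -0.52]
```

{"name": "move_arm", "arguments": {"plan": [[[0.03,-0.46,0],2.1,1],[[0.05,-0.47,0],2.2,1],[[0.07,-0.47,0],2.1,1],[[0.08,-0.46,0],2.2,1],[[0,0,0],0,1]]}}

```text
time_s: 8.4
ee_pos: [514.3, -68.5, 125.8]
ee_rot: [-179.9, 0.0, 11.6]
force: [-1.4, 4.3, 0.8]
gripper_width: 12.9
gripper_force: 30.0
```

{"name": "move_arm", "arguments": {"plan": [[[0.11,-0.55,0],2.6,1],[[0.13,-0.54,0],2.6,1],[[0.17,-0.54,0],2.5,1],[[0.2,-0.53,0],2.6,1],[[0.22,-0.52,0],2.6,1]]}}

```text
time_s: 8.9
ee_pos: [522.3, -94.8, 125.8]
ee_rot: [-179.8, -0.0, 24.6]
force: [-1.7, 6.2, 1.5]
gripper_width: 13.0
gripper_force: 30.0
```

{"name": "move_arm", "arguments": {"plan": [[[0.22,-0.44,0],2.1,1],[[0.22,-0.42,0],2.2,1],[[0.24,-0.4,0],2.1,1],[[0.24,-0.4,0],2.2,1],[[0,0,0],0,1]]}}

```text
time_s: 9.4
ee_pos: [531.1, -111.6, 125.8]
ee_rot: [-179.8, 0.0, 33.1]
force: [-2.9, 5.9, 2.1]
gripper_width: 13.3
gripper_force: 30.0
```

{"name": "move_arm", "arguments": {"plan": [[[0.27,-0.4,0],2.2,1],[[0.27,-0.38,0],2.1,1],[[0.29,-0.37,0],2.1,1],[[0.3,-0.36,0],2.2,1],[[0,0,0],0,1]]}}

```text
time_s: 9.9
ee_pos: [542.1, -126.5, 125.7]
ee_rot: [-179.8, 0.0, 41.7]
force: [-3.1, 6.4, 3.4]
gripper_width: 13.0
gripper_force: 30.0
```

{"name": "move_arm", "arguments": {"plan": [[[0.32,-0.35,0],2.1,1],[[0.32,-0.34,0],2.1,1],[[0,0,0],0,1],[[0,0,0],0,1]]}}

```text
time_s: 10.3
ee_pos: [548.1, -133.0, 125.7]
ee_rot: [-179.7, 0.0, 45.9]
force: [-3.2, 5.1, 4.2]
gripper_width: 13.2
gripper_force: 30.0
```

{"name": "move_arm", "arguments": {"plan": [[[0.17,-0.16,0],1.1,1],[[0.17,-0.16,0],1.1,1],[[0,0,0],0,1]]}}

```text
time_s: 10.6
ee_pos: [551.4, -136.2, 125.8]
ee_rot: [-179.7, 0.0, 48.1]
force: [-4.0, 5.9, 2.1]
gripper_width: 13.4
gripper_force: 30.0
```

{"name": "move_arm", "arguments": {"plan": [[[0.13,-0.12,0],0.8,1],[[0,0,0],0,1],[[0,0,0],0,1]]}}

```text
time_s: 10.9
ee_pos: [552.6, -137.3, 125.7]
ee_rot: [-179.7, -0.0, 48.9]
force: [-4.9, 5.9, 4.0]
gripper_width: 13.5
gripper_force: 30.0
```

{"name": "move_arm", "arguments": {"plan": [[[0.14,-0.12,0],0.8,1],[[0,0,0],0,1],[[0,0,0],0,1]]}}

```text
time_s: 11.2
ee_pos: [553.9, -138.5, 125.7]
ee_rot: [-179.7, -0.0, 49.7]
force: [-4.3, 5.2, 3.1]
gripper_width: 13.2
gripper_force: 30.0
```

{"name": "move_arm", "arguments": {"plan": [[[0.14,-0.12,0],0.8,1],[[0,0,0],0,1],[[0,0,0],0,1]]}}

```text
time_s: 11.5
ee_pos: [555.3, -139.7, 125.7]
ee_rot: [-179.7, -0.0, 50.5]
force: [-4.8, 6.1, 3.5]
gripper_width: 13.0
gripper_force: 30.0
```

{"name": "move_arm", "arguments": {"plan": [[[0.14,-0.12,0],0.8,1],[[0,0,0],0,1],[[0,0,0],0,1]]}}

```text
time_s: 11.8
ee_pos: [556.6, -140.8, 125.7]
ee_rot: [-179.7, -0.0, 51.3]
force: [-4.5, 5.8, 4.5]
gripper_width: 13.3
gripper_force: 30.0
```

{"name": "move_arm", "arguments": {"plan": [[[0.14,-0.12,0],0.8,1],[[0,0,0],0,1],[[0,0,0],0,1]]}}

```text
time_s: 12.1
ee_pos: [556.9, -141.1, 125.6]
ee_rot: [-179.5, -0.0, 52.1]
force: [-6.1, 8.4, 5.3]
gripper_width: 13.5
gripper_force: 30.0
```

Contact: the TCP stalled and the force rose. I press on a little further.

{"name": "move_arm", "arguments": {"plan": [[[0.12,-0.1,0],0,1],[[0,0,0],0,1],[[0,0,0],0,1]]}}

```text
time_s: 12.4
ee_pos: [556.9, -141.1, 125.6]
ee_rot: [-179.3, -0.0, 52.1]
force: [-7.7, 10.2, 6.1]
gripper_width: 13.3
gripper_force: 30.0
```

{"name": "move_arm", "arguments": {"plan": [[[0.12,-0.1,0],0,1],[[0,0,0],0,1],[[0,0,0],0,1],[[0,0,0],0,1],[[0,0,0],0,1]]}}

```text
time_s: 12.9
ee_pos: [557.0, -141.2, 125.6]
ee_rot: [-179.2, 0.0, 52.1]
force: [-10.8, 12.6, 9.2]
gripper_width: 12.9
gripper_force: 30.0
```

Run:
```python
from h import *
for i in range(4):
    p=env.grab_frame('side'); s=env.state(); print(s['time_s'],s['force'],s['ee_pos'])
save(p,'s3.png')
```

```text
12.95 [-10.03605743  11.55918744   8.30564712] [ 556.97405586 -141.20210302  125.5569235 ]
13.0 [-10.81020684  12.58493205   9.47939497] [ 556.9929659  -141.23175167  125.56284109]
13.05 [-10.58388751  11.93543189   8.8694545 ] [ 556.96484226 -141.2129088   125.55321975]
13.1 [-10.47370673  11.53883488   8.51104354] [ 556.97178401 -141.21146519  125.57505616]
```

View pics/s3.png

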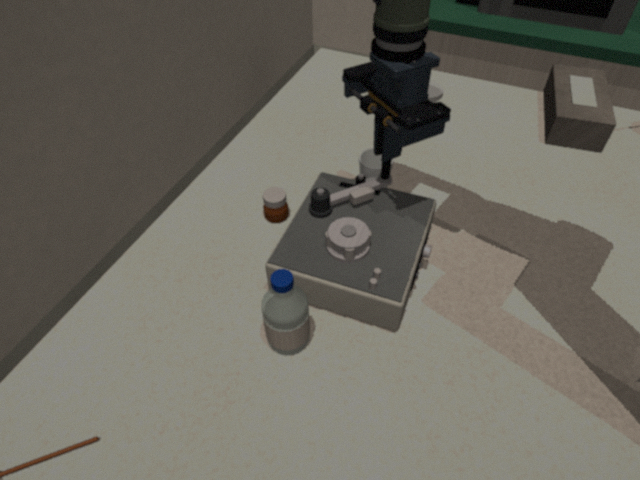

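The bar, running from (320,205) to (380,185), lies against the stud at about (360,182) with the fingers on the post. The bottle, jar and beaker are in place and the force is steady, at about 12 N on the stop. Handing in now.

```bash
python3 -c "
from workcell import env
print(env.job_done())"
```

```text
the job is handed in; nothing more can be done
None
```

I swung the pressure arm open against the rubber stop and handed the job in with the fingers still holding it there at an estimated 12 N; the bottle, beaker and jar looked undisturbed, and no verdict was returned.

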